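# Brace a jar in the bench clamp and unscrew its tight cap

## Robot

A 6-joint arm with a two-finger parallel gripper is mounted at the origin on a cart in front of the work surface, level with it; the furniture and walls round the work are solid. World frame = base frame: x ahead of the robot, y to its left, z up, the work surface at z = 0. Lengths are in m, angles in rad, forces in N, time in s.
With the tool pointing down it reaches from about 0.3 to 0.875 m from the base axis. Payload 4.2 kg.
Tool frame: the origin (TCP) lies midway between the tips of the shut fingers; the grasp point (between the pads) lies 19 mm behind it; z points along the fingers, y is the line along which they close (so a half turn about z gives the same grasp; the last joint's range is limited). The gripper opens to 85 mm and grips with 20 to 120 N. Pads are 22 mm wide; open, the fingers measure 114 mm over their backs; the gripper's body (76 mm by 85 mm) begins 54 mm behind the grasp point. The pads swing forward as they close: fully open they stand 13 mm farther back than shut.
Start: joints at [-1.234, 0.32, 1.565, -0, 1.257, -0.02], TCP at [0.201, -0.539, 0.231] pointing down, gripper open.
Joint ranges: [-3.11, 3.11], [-0.84, 2.01], [0.21, 2.61], [-1.34, 4.49], [0.05, 2.63], [-2.56, 2.56]. Speed limits (rad/s): [2.57, 2.57, 3.14, 3.14, 3.14, 3.14].

## Interface

Orientations are given as a unit quaternion [x, y, z, w].
In Python, from workcell import * gives the robot as it stands.
- The arm moves only by the tool servo_tool, never from a script. Its argument "series" is a list of rows, each a list of 5 numbers: the shift along the tool's x, y, z in m, then the turn about the tool's z in degrees, then the opening, from -1 (shut) to 1 (fully open). A call has 1 to 12 rows; each row shifts and turns the commanded pose from where the row before left it, along the tool's axes as they then stand; what a row does not reach is not made up. A row lasts 1/8 s, in which the tool goes at most 62.5 mm and 10.7 degrees, less where a joint would pass 70% of its speed; a pose out of reach is approached as far as the arm can. A call with a gripper value outside its range is refused whole. The fingers move at their own pace and stop on an object; the grip force is fixed at half the most. Time passes only in rows, so rows that do not move let the fingers close. It gives the time, the measured TCP pose, the force, the opening and the grip force at its end, in the units of the state.
- read_state(): the state, without advancing time (a new reading comes with each control period).
- read_camera(name): name is "scene" or "side" or "wrist"; returns a dict with "frame" (384x512x3 uint8, red, green, blue), "z_map" (384x512 float32, m along the optical axis (not along the pixel's ray), 0 where there is no reading), "K" (3x3 intrinsics, pixels), "D" ([k1, k2, p1, p2, k3] as OpenCV has them; the pictures are not rectified), "eye" and "orientation" of the camera in the world. Camera axes: x right, y down, z forward; pixel columns grow to the right and rows downward; lengths in m; the calibration is good to about 2 mm. A picture is of the moment at which its call begins.
- finish_job(): hands the job in; it is judged then, once.
The state is a dict: "t": time; "q": joint angles; "qd": joint speeds; "effort": joint torques, N m; "position": TCP position; "ee_rot": TCP orientation; "force": force on the tool from outside, world axes, zero at the start; "moment": the same for the moment, N m; "opening": opening from 0.0 (shut) to 1.0 (fully open); "finger_force": force on a finger pad.
Only numpy, scipy, OpenCV 4.12 (cv2) and the standard library are available. Lean on these libraries where they do the work, as an engineer would, in place of code of your own. Each camera call takes 0.05 s, during which the arm holds its last target. There are 200 camera calls.

## Task

The square jar of screws stands loose in the blue bench clamp: slide the clamp's jaw by its red post until the jar is gripped snugly against the fixed jaw, so that it cannot turn. Then unscrew the tight yellow cap (anticlockwise) until it lets go and lift it straight off, leaving the jar standing braced in the clamp and not twisting it about or pulling it up, and not shoving the other things on the bench around. Finish still holding the cap level, just above the open mouth of the jar (its lower edge 1 to 3 cm above the rim) and not touching it; do not put it down or let go.

Things in the scene. Friction and masses are not known exactly. Their poses are not given: they have to be found in the camera images.
- clamp: blue bench clamp screwed to the bench, base plate 96 x 235 x 8 mm. Origin: on the bench under the centre of the jar's place. Fixed jaw on its -y side (inner face at y = -32 mm, 72 mm wide), sliding jaw on its +y side; jaws 45 mm high, tops 54 mm above the bench
- jaw (a joint): slide of the moving jaw, m: 0 = fully open (faces 94 mm apart), grows as the jaw moves along the clamp's -y toward the fixed jaw; it grips the 64 mm jar squared up against the fixed jaw at 0.030 to 0.031. Stays where it is left; friction about 10 N
- jaw_post (a point): centre of the top of the upright red square post (18 x 18 mm, top 74 mm above the bench, free from 18 mm up) on the moving jaw; its centre line stands 52 mm behind the back face of that jaw; its axes are the clamp's
- jar: clear square jar, 64 x 64 mm, body 66 mm high with a narrow round neck (40 mm) up to the rim at 98 mm, 0.45 kg, half full of screws; loose on the clamp's base plate (8 mm above the bench). Origin: centre of its underside. It starts up to 13 mm off the fixed jaw and up to 0.1 rad askew
- jar_mouth (a point): centre of the jar's rim, 98 mm above its underside; axes as the jar's
- cap: round yellow ribbed twist-off cap, 58 mm across, 26 mm high, inner lugs, sprung seal. Origin: centre of its lower edge, 80 mm above the jar's underside when closed (the rim is 18 mm up inside it); below it 14 mm of free space down to the jar's shoulder. x axis: to the white mark on top. Turning takes 0.2 to 0.4 N m; pulling it while engaged lifts the jar
- cap_edge (a point): the cap's origin. Closed, the cap's x lies within 0.2 rad of the jar's x; it must turn anticlockwise from above until its x is about 1.1 rad ahead of the jar's x (0.9 to 1.35 rad of turning); then it is free, and stays free up to 2.2 rad; clockwise it soon meets a stop
- wood_block: loose bystander: pine offcut 45 x 110 x 38 mm
- tape_measure: loose bystander: yellow tape measure 36 x 80 x 63 mm
Not all that is in view belongs to the job. Leave any green or purple look-alike of the cap alone.

How it is judged:
By the outcome, as a careful person would: the job done as asked, in the order asked, and still so for the second after the job is handed in, while the arm keeps its last pose, push and grip.
It also fails if it takes over 45 s, if anything falls off the work surface, if the arm or the gripper's body presses on something with over 40 N, if the wrist force passes 120 N, or if a joint passes its speed limit or range.

## Working session

There is one attempt and no reset: what is moved stays moved. The work goes in short steps, Python scripts to look and compute and a tool call to move; the robot and the scene stay as the last step left them, time stands still between calls to the robot, and variables do not carry over. Pictures are saved under pics/ and viewed, at most 10 in all, crops included, and the job is handed in when it is done.

Besides the shell and the picture viewer there is one more tool, called after "Request:" as name(argument=value, ...), one argument or row to a line, values as JSON. servo_tool: Moves the arm, as the interface text tells. Its arguments: {"type":"object","properties":{"series":{"type":"array","items":{"type":"array","items":{"type":"number"}}}},"required":["series"]}

```bash
mkdir -p pics; cat > h.py <<'E'
from workcell import *
import numpy as np, cv2
from scipy.spatial.transform import Rotation as R
def cloud(c):
    z=c["z_map"]; h,w=z.shape
    u,v=np.meshgrid(np.arange(w),np.arange(h))
    p=cv2.undistortPoints(np.stack([u,v],-1).reshape(-1,1,2).astype(np.float64),np.array(c["K"]),np.array(c["D"])).reshape(h,w,2)
    P=np.dstack([p[...,0]*z,p[...,1]*z,z])
    return P@R.from_quat(c["orientation"]).as_matrix().T+np.array(c["eye"])
def save(c,n,s=1,crop=None):
    f=c["frame"]
    if crop: f=f[crop[1]:crop[3],crop[0]:crop[2]]
    cv2.imwrite(f"pics/{n}.png",cv2.resize(f,None,fx=s,fy=s,interpolation=cv2.INTER_CUBIC)[...,::-1])
E
python3 - <<'E'
from h import *
a=read_camera("scene");b=read_camera("side")
np.savez("c0.npz",a=a["frame"],b=b["frame"])
save({"frame":np.vstack([a["frame"],b["frame"]])},"both",0.78)
for c in(a,b): print(c["eye"],c["orientation"],(c["z_map"]>0).mean())
print(read_state())
E
```

```text
[0.77551339 0.44298572 1.0211697 ] [ 0.31012246  0.91897071 -0.23168817 -0.07508326] 0.9959615071614584
[ 0.78115199 -0.8526874   0.98900881] [ 0.90710916  0.1424862  -0.05675392 -0.39195619] 0.9960835774739584
{'t': 0.1, 'q': array([-1.23398038e+00,  3.20207287e-01,  1.56557758e+00,  2.77102842e-07,
        1.25740866e+00, -2.00226637e-02]), 'qd': array([ 0.00111788, -0.00286904, -0.00285433, -0.00039849, -0.00015013,
       -0.00082686]), 'effort': array([ 6.17589812e-04, -4.16409516e+01, -2.34704536e+01,  9.50830531e-05,
        4.94595020e-03, -2.82531460e-05]), 'position': array([ 0.2006982 , -0.53836624,  0.23057024]), 'ee_rot': array([ 9.84125147e-01,  1.77474096e-01, -1.26126964e-04, -7.90437816e-04]), 'force': array([-0.017476  ,  0.34576022, -0.28882361]), 'moment': array([ 0.04195647, -0.02109522, -0.0019292 ]), 'finger_force': 0.0, 'opening': 1.0041893080157946}
```

View pics/both.png

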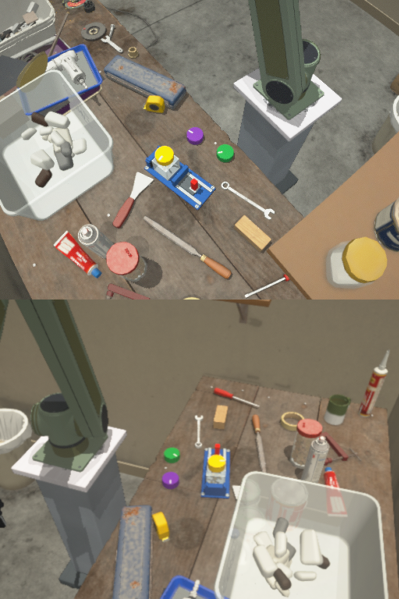

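The two views (scaled 0.78) show the blue clamp with the yellow cap at scene (165,155) and side (216,463), and the red post at scene (194,184). The yellow candidates are:
- the cap on the jar in the clamp
- the tape measure at scene (155,103)
- a big yellow lid on a foreground shelf at (363,260)

Only the first sits in the blue clamp, so I take it as the cap. The green and purple caps are look-alikes. I'll check with a crop and measure.

```bash
cat > meas.py <<'E'
from h import *
def fit(name,c,box):
    P=cloud(c); hsv=cv2.cvtColor(c["frame"],cv2.COLOR_RGB2HSV)
    m=np.zeros(P.shape[:2],bool); m[box[1]:box[3],box[0]:box[2]]=1
    H,S,V=[hsv[...,i].astype(int) for i in range(3)]
    yel=m&(H>20)&(H<36)&(S>130)&(V>90); red=m&((H<8)|(H>172))&(S>140)&(V>60); blu=m&(H>100)&(H<125)&(S>120)&(V>40)
    for n,k in(("yel",yel),("red",red),("blu",blu)):
        Q=P[k]
        if len(Q)<5: print(name,n,len(Q)); continue
        zt=np.percentile(Q[:,2],95); T=Q[abs(Q[:,2]-zt)<.005]
        cc,(w,h),ang=cv2.minAreaRect((T[:,:2]*1000).astype(np.float32))
        print(name,n,len(Q),"ztop %.4f"%zt,"topmean",T.mean(0).round(4),"rect",np.round(cc,1),round(w,1),round(h,1),round(ang,1))
    # plate / jaw tops
    Q=P[blu]
    for lo,hi in((.003,.014),(.048,.060)):
        T=Q[(Q[:,2]>lo)&(Q[:,2]<hi)]
        if len(T)>10:
            cc,(w,h),ang=cv2.minAreaRect((T[:,:2]*1000).astype(np.float32)); print("  blue",lo,len(T),np.round(cc,1),round(w,1),round(h,1),round(ang,1))
    # white mark on cap
    T=m&(S<70)&(V>150)&(P[...,2]>.105)&(P[...,2]<.125)
    if T.sum(): print("  white",T.sum(),P[T].mean(0).round(4))
E
python3 - <<'E'
from meas import *
a=read_camera("scene");b=read_camera("side")
fit("scene",a,(170,170,290,280)); fit("side",b,(245,170,310,270))
A=cv2.resize(a["frame"][175:275,180:285],(525,500),interpolation=2);B=cv2.resize(b["frame"][175:265,250:305],(275,450),interpolation=2)
o=np.zeros((500,800,3),np.uint8);o[:,:525]=A;o[:450,525:]=B
save({"frame":o},"crop1")
E
```

```text
scene yel 471 ztop 0.1171 topmean [ 0.5722 -0.0046  0.1146] rect [573.1  -5.4] 58.0 53.4 55.3
scene red 101 ztop 0.0753 topmean [0.5455 0.11   0.0735] rect [545.5 109.6] 16.0 17.5 7.4
scene blu 1337 ztop 0.0551 topmean [0.5735 0.0177 0.0537] rect [572.6  -2.1] 72.3 126.3 13.1
  blue 0.003 948 [558.6  53.4] 95.7 220.6 13.6
  blue 0.048 236 [572.6  -2.1] 72.3 126.4 13.1
  white 13 [ 0.5912 -0.0072  0.115 ]
side yel 393 ztop 0.1181 topmean [ 0.573  -0.0087  0.1159] rect [573.4  -6.9] 56.4 54.8 46.9
side red 77 ztop 0.0763 topmean [0.5453 0.1078 0.0744] rect [545.3 108.4] 17.2 19.0 12.8
side blu 674 ztop 0.0557 topmean [ 0.587  -0.0567  0.0541] rect [573.7  -4.5] 69.7 128.0 13.6
  blue 0.003 433 [559.9  41.6] 91.6 232.4 14.6
  blue 0.048 149 [573.7  -4.6] 69.7 128.3 13.6
  white 4 [0.5997 0.0026 0.1138]
```

View pics/crop1.png

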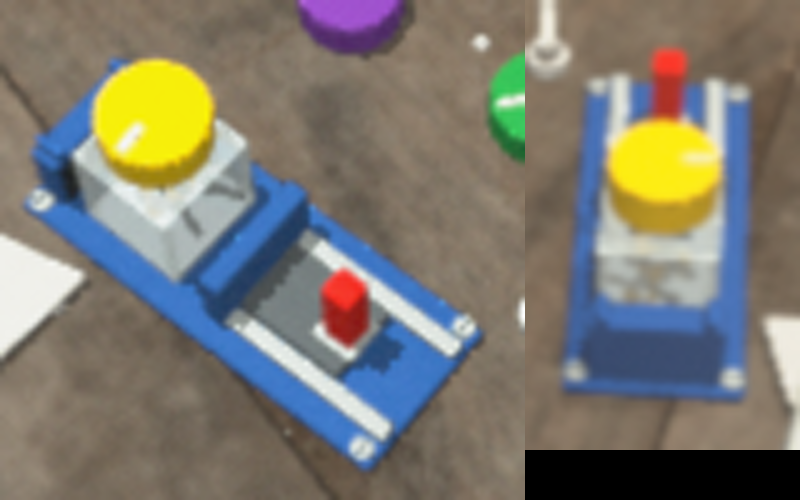

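The crop shows the yellow cap at (153,120), with its white mark at (130,137), on the clear jar in the clamp. The red post is at (345,305), and the green and purple caps are outside the clamp. The clamp yaw is about 13.4°, and the post top measured 0.074–0.075 against the expected 0.074. I'll go to the post first.

```bash
cat >> h.py <<'E'
def to(x,y,z,ang=None):
    s=read_state(); r=R.from_quat(s["ee_rot"]); M=r.as_matrix()
    d=M.T@(np.array([x,y,z])-s["position"]); a=np.degrees(np.arctan2(M[1,0],M[0,0]))
    print("pos",s["position"].round(4),"toolxdeg",a.round(2),"tilt",M[:,2].round(4),"d_mm",(d*1000).round(1),"turn",None if ang is None else round((a-ang+180)%360-180,1),
     "F",s["force"].round(1),"M",s["moment"].round(2),"q",s["q"].round(2),"op",round(s["opening"],3),"ff",round(s["finger_force"],1),"t",round(s["t"],2))
E
python3 -c "
from h import *
to(.5454,.1092,.20,103.4)"
```

```text
pos [ 0.2007 -0.5385  0.2308] toolxdeg 20.44 tilt [-3.e-04  1.e-03 -1.e+00] d_mm [ 549.2 -486.5   31.3] turn -83.0 F [ 0.3 -0.3  0.1] M [-0.01  0.01 -0.01] q [-1.23  0.32  1.57  0.    1.26 -0.02] op 1.0 ff 0.0 t 0.2
```

Request:
servo_tool(
  series=[
    [0.03, -0.027, 0, 0, 1],
    [0.03, -0.027, 0, 0, 1],
    [0.03, -0.027, 0, 0, 1],
    [0.03, -0.027, 0, 0, 1],
    [0.03, -0.027, 0, 0, 1],
    [0.03, -0.027, 0, 0, 1],
    [0.03, -0.027, 0, 0, 1],
    [0.03, -0.027, 0, 0, 1],
    [0.03, -0.027, 0, 0, 1],
    [0.03, -0.027, 0, 0, 1],
    [0.03, -0.027, 0, 0, 1],
    [0.03, -0.027, 0, 0, 1],
  ],
)

```text
t: 1.7
position: [0.4254, -0.1082, 0.2313]
ee_rot: [0.984, 0.177, 0.0, 0.0]
force: [0.6, -0.2, -0.3]
opening: 1.006
finger_force: 0.0
```

Request:
servo_tool(
  series=[
    [0.03, -0.027, 0, 0, 1],
    [0.03, -0.027, 0, 0, 1],
    [0.03, -0.027, 0, 0, 1],
    [0.03, -0.027, 0, 0, 1],
    [0.03, -0.027, 0, 0, 1],
    [0.03, -0.027, 0, 0, 1],
  ],
)

```text
t: 2.45
position: [0.5375, 0.1064, 0.2311]
ee_rot: [0.984, 0.178, -0.0, 0.0]
force: [0.4, -0.6, 0.2]
opening: 1.004
finger_force: 0.0
```

Request:
servo_tool(
  series=[
    [0, 0, 0, -9.2, 1],
    [0, 0, 0, -9.2, 1],
    [0, 0, 0, -9.2, 1],
    [0, 0, 0, -9.2, 1],
    [0, 0, 0, -9.2, 1],
    [0, 0, 0, -9.2, 0.6],
    [0, 0, 0, -9.2, 0.4],
    [0, 0, 0, -9.2, 0.2],
    [0, 0, 0, -9.4, 0.2],
    [0, 0, 0, 0, 0.2],
  ],
)

```text
t: 3.7
position: [0.537, 0.1052, 0.2311]
ee_rot: [0.62, 0.784, -0.0, -0.0]
force: [0.3, 0.1, 0.3]
opening: 0.6
finger_force: 0.0
```

```bash
python3 -c "
from h import *
to(.5454,.1092,.043,103.4)
w=read_camera('wrist');save(w,'w1')
P=cloud(w);hsv=cv2.cvtColor(w['frame'],cv2.COLOR_RGB2HSV);m=((hsv[...,0]<8)|(hsv[...,0]>172))&(hsv[...,1]>140)&(P[...,2]>.07)&(P[...,2]<.08)
T=P[m];print(m.sum());print(T.mean(0),cv2.minAreaRect((T[:,:2]*1000).astype(np.float32)))"
```

```text
pos [0.537  0.1052 0.2311] toolxdeg 103.33 tilt [-4.e-04 -2.e-04 -1.e+00] d_mm [  2.    9.2 188.1] turn -0.1 F [0.3 0.1 0.3] M [ 0.01  0.01 -0.03] q [ 0.17  0.28  1.63 -0.    1.24 -0.06] op 0.6 ff 0.0 t 3.7
244
[0.54352868 0.10860943 0.07466842] ((544.0911254882812, 108.11878967285156), (16.683931350708008, 18.266557693481445), 13.360981941223145)
```

View pics/w1.png

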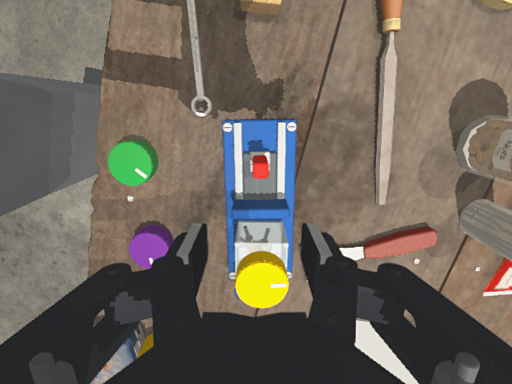

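The wrist view shows the post at (260,165), centred between the fingers, with the clamp below it. The wrist depth puts it at (0.544, 0.108, 0.075), which agrees with the earlier measurement. Lower and grip it.

Request:
servo_tool(
  series=[
    [0.001, 0.008, 0.03, 0, 0.2],
    [0, 0, 0.04, 0, 0.2],
    [0, 0, 0.04, 0, 0.2],
    [0, 0, 0.04, 0, 0.2],
    [0, 0, 0.026, 0, 0.2],
    [0, 0, 0.012, 0, 0.2],
    [0, 0, 0, 0, 0.2],
  ],
)

```text
t: 4.62
position: [0.5445, 0.108, 0.043]
ee_rot: [0.62, 0.785, -0.0, -0.0]
force: [-0.0, 0.6, 0.0]
opening: 0.601
finger_force: 0.0
```

Request:
servo_tool(
  series=[
    [0, 0, 0, 0, -0.2],
    [0, 0, 0, 0, -0.5],
    [0, 0, 0, 0, -0.7],
    [0, 0, 0, 0, -1],
    [0, 0, 0, 0, -1],
    [0, 0, 0, 0, -1],
    [0, 0, 0, 0, -1],
  ],
)

```text
t: 5.5
position: [0.5436, 0.1077, 0.0445]
ee_rot: [0.619, 0.785, -0.001, -0.0]
force: [-3.9, -1.4, 6.1]
opening: 0.201
finger_force: 59.3
```

```bash
python3 -c "
from h import *
to(.5446,.1085,.043,103.4)"
```

```text
pos [0.5436 0.1077 0.0445] toolxdeg 103.49 tilt [-1.4e-03 -7.0e-04 -1.0e+00] d_mm [0.5 1.2 1.5] turn 0.1 F [-3.9 -1.4  6.1] M [-0.15  0.63  0.22] q [ 0.18  0.47  1.86 -0.    0.82 -0.06] op 0.201 ff 59.3 t 5.5
```

Request:
servo_tool(
  series=[
    [-0.003, -0.001, -0.001, 0, -1],
    [-0.003, 0, 0, 0, -1],
    [-0.003, 0, 0, 0, -1],
    [-0.003, 0, 0, 0, -1],
    [-0.003, 0, 0, 0, -1],
    [-0.003, 0, 0, 0, -1],
    [-0.003, 0, 0, 0, -1],
    [-0.003, 0, 0, 0, -1],
    [-0.002, 0, 0, 0, -1],
    [0, 0, 0, 0, -1],
  ],
)

```text
t: 6.75
position: [0.5492, 0.0854, 0.0446]
ee_rot: [0.62, 0.785, 0.002, -0.002]
force: [-2.3, 12.3, -2.3]
opening: 0.199
finger_force: 59.5
```

```bash
python3 -c "
from h import *
to(.5446,.1085,.043,103.4)"
```

```text
pos [0.5492 0.0854 0.0446] toolxdeg 103.39 tilt [-5.0e-04  4.3e-03 -1.0e+00] d_mm [23.6  0.9  1.7] turn -0.0 F [-2.3 12.3 -2.3] M [1.57 0.34 0.31] q [ 0.13  0.47  1.85  0.01  0.81 -0.11] op 0.199 ff 59.5 t 6.75
```

Request:
servo_tool(
  series=[
    [-0.001, 0, 0, 0, -1],
    [-0.001, 0, 0, 0, -1],
    [0, 0, 0, 0, -1],
  ],
)

```text
t: 7.12
position: [0.5496, 0.0837, 0.0446]
ee_rot: [0.62, 0.785, 0.002, -0.002]
force: [-1.7, 13.8, -0.6]
opening: 0.198
finger_force: 59.5
```

Request:
servo_tool(
  series=[
    [-0.001, 0, 0, 0, -1],
    [-0.001, 0, 0, 0, -1],
    [-0.001, 0, 0, 0, -1],
    [0, 0, 0, 0, -1],
  ],
)

```text
t: 7.62
position: [0.5503, 0.0808, 0.0446]
ee_rot: [0.62, 0.785, 0.002, -0.002]
force: [-1.4, 12.5, -0.8]
opening: 0.201
finger_force: 59.6
```

Request:
servo_tool(
  series=[
    [-0.001, 0, 0, 0, -1],
    [-0.001, 0, 0, 0, -1],
    [0, 0, 0, 0, -1],
  ],
)

```text
t: 8.0
position: [0.5507, 0.0788, 0.0446]
ee_rot: [0.62, 0.785, 0.002, -0.002]
force: [-0.9, 12.1, -1.2]
opening: 0.205
finger_force: 59.6
```

Request:
servo_tool(
  series=[
    [-0.001, 0, 0, 0, -1],
    [-0.001, 0, 0, 0, -1],
    [0, 0, 0, 0, -1],
  ],
)

```text
t: 8.38
position: [0.5511, 0.0774, 0.0445]
ee_rot: [0.62, 0.785, 0.002, -0.002]
force: [-2.3, 14.4, -1.7]
opening: 0.197
finger_force: 59.6
```

```bash
python3 -c "
from meas import *
to(.5436,.1077,.043,103.4)
fit('scene',read_camera('scene'),(170,170,290,280)); fit('side',read_camera('side'),(245,170,310,270))"
```

```text
pos [0.5511 0.0774 0.0445] toolxdeg 103.37 tilt [-8.0e-04  5.5e-03 -1.0e+00] d_mm [31.2 -0.3  1.7] turn -0.0 F [-2.3 14.4 -1.7] M [1.98 0.36 0.25] q [ 0.12  0.47  1.85  0.01  0.82 -0.12] op 0.197 ff 59.6 t 8.38
scene yel 468 ztop 0.1171 topmean [ 0.5764 -0.0165  0.1145] rect [576.8 -16.8] 57.4 53.1 67.8
scene red 51 ztop 0.0780 topmean [0.5493 0.0856 0.0765] rect [550.3  86.3] 17.3 4.4 18.9
scene blu 1208 ztop 0.0530 topmean [0.5905 0.005  0.0532] rect [591.3 -12.8] 40.3 96.6 14.3
  blue 0.003 1029 [558.3  52.9] 96.3 220.7 13.8
  blue 0.048 102 [591.3 -12.8] 40.3 96.6 14.3
  white 12 [ 0.5936 -0.0119  0.1139]
side yel 405 ztop 0.1183 topmean [ 0.5752 -0.0191  0.1158] rect [576.3 -17.2] 54.7 57.6 2.5
side red 47 ztop 0.0791 topmean [0.5518 0.0762 0.0768] rect [551.9  75.2] 16.8 14.8 88.7
side blu 613 ztop 0.0568 topmean [ 0.5874 -0.0592  0.0548] rect [586.8 -58.7] 69.5 19.4 12.9
  blue 0.003 369 [561.6  35.2] 91.6 218.8 14.6
  blue 0.048 144 [586.6 -58.2] 69.9 19.7 13.8
  white 6 [ 0.5963 -0.012   0.1141]
```

Request:
servo_tool(
  series=[
    [-0.001, 0, 0, 0, -1],
    [0, 0, 0, 0, -1],
  ],
)

```text
t: 8.72
position: [0.5512, 0.0774, 0.0446]
ee_rot: [0.62, 0.784, 0.002, -0.003]
force: [-2.5, 17.9, -1.9]
opening: 0.2
finger_force: 59.6
```

Request:
servo_tool(
  series=[
    [-0.001, 0, 0, 0, -1],
    [0, 0, 0, 0, -1],
  ],
)

```text
t: 8.98
position: [0.5511, 0.0774, 0.0446]
ee_rot: [0.62, 0.784, 0.003, -0.003]
force: [-3.3, 22.3, -0.6]
opening: 0.2
finger_force: 59.6
```

Request:
servo_tool(
  series=[
    [-0.001, 0, 0, 0, -1],
    [0, 0, 0, 0, -1],
  ],
)

```text
t: 9.22
position: [0.5511, 0.0774, 0.0446]
ee_rot: [0.621, 0.784, 0.003, -0.004]
force: [-4.1, 27.0, -1.9]
opening: 0.196
finger_force: 59.7
```

The force rises with no motion after 31 mm of travel, so the jar is snug. Ease the preload, release and rise.

Request:
servo_tool(
  series=[
    [0.002, 0, 0, 0, -1],
    [0.002, 0, 0, 0, -1],
    [0, 0, 0, 0, -0.4],
    [0, 0, 0, 0, 0],
    [0, 0, 0, 0, 0.2],
    [0, 0, 0, 0, 0.2],
    [0, 0, -0.02, 0, 0.2],
    [0, 0, -0.04, 0, 0.2],
    [0, 0, -0.05, 0, 0.2],
    [0, 0, -0.05, 0, 0.6],
    [0, 0, -0.03, 0, 1],
    [0, 0, 0, 0, 1],
  ],
)

```text
t: 10.72
position: [0.5529, 0.0747, 0.237]
ee_rot: [0.62, 0.785, 0.002, 0.002]
force: [0.5, 0.4, -0.2]
opening: 0.997
finger_force: 0.0
```

```bash
python3 -c "
from meas import *
to(.5765,-.017,.2,103.4)
fit('scene',read_camera('scene'),(170,170,290,280)); fit('side',read_camera('side'),(245,170,310,270))
w=read_camera('wrist');fit('wrist',w,(0,0,512,384)); save(w,'w2')"
```

```text
pos [0.5529 0.0747 0.237 ] toolxdeg 103.42 tilt [ 6.e-03  5.e-04 -1.e+00] d_mm [-94.6   1.5  37.1] turn 0.0 F [ 0.5  0.4 -0.2] M [-0.    0.07 -0.02] q [ 0.11  0.29  1.6  -0.    1.25 -0.12] op 0.997 ff 0.0 t 10.72
scene yel 216 ztop 0.3147 topmean [0.6266 0.08   0.3149] rect [626.5  79.9] 1.6 0.5 31.6
scene red 107 ztop 0.0761 topmean [0.5528 0.0799 0.0743] rect [552.6  79.7] 15.5 16.5 11.7
scene blu 1448 ztop 0.0541 topmean [0.5767 0.009  0.0536] rect [577.2 -17. ] 69.8 94.9 14.0
  blue 0.003 1128 [558.6  53. ] 96.2 219.4 14.1
  blue 0.048 158 [577.2 -17. ] 69.8 94.9 14.0
  white 10 [ 0.5966 -0.0129  0.1132]
side yel 391 ztop 0.1181 topmean [ 0.5757 -0.0197  0.1156] rect [577.2 -19.9] 55.1 56.2 68.6
side red 51 ztop 0.0777 topmean [0.5528 0.0776 0.0755] rect [553.   76.1] 13.8 16.9 15.4
side blu 651 ztop 0.0561 topmean [ 0.5866 -0.059   0.0547] rect [586.6 -57.9] 69.7 19.8 13.9
  blue 0.003 434 [560.2  40.3] 91.6 228.2 14.5
  blue 0.048 141 [586.7 -57.7] 69.5 22.7 16.9
  white 8 [ 0.5982 -0.0113  0.1127]
wrist yel 2365 ztop 0.1162 topmean [ 0.5743 -0.0152  0.1151] rect [575.3 -16.5] 56.5 57.0 60.5
wrist red 1028 ztop 0.0756 topmean [0.5512 0.0784 0.0748] rect [551.   78.3] 16.7 16.8 13.1
wrist blu 5636 ztop 0.0545 topmean [0.5647 0.022  0.0542] rect [564.7  21. ] 70.7 13.6 13.3
  blue 0.003 4579 [558.2  50.5] 95.0 222.0 14.0
  blue 0.048 610 [564.7  21. ] 70.7 13.6 13.3
  white 397 [ 0.7648 -0.0782  0.1157]
```

View pics/w2.png

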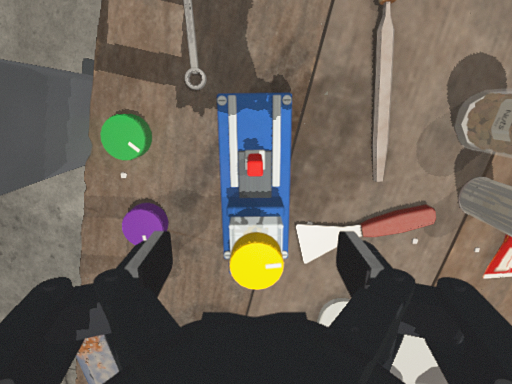

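The wrist view shows the jar clamped between the jaws, with the cap at (257,261). The post moved 30 mm as it should, and the cap centre is about (0.576, -0.018). I'll go above the cap, pre-turn 30° clockwise, and lower.

Request:
servo_tool(
  series=[
    [-0.02, 0.001, 0, 0, 1],
    [-0.025, 0, 0, 0, 1],
    [-0.025, 0, 0, 0, 1],
    [-0.02, 0, 0, 0, 1],
    [-0.0055, 0, 0, 0, 1],
    [0, 0, 0, 10, 1],
    [0, 0, 0, 10, 1],
    [0, 0, 0, 10, 1],
    [0, 0, 0.03, 0, 1],
    [0, 0, 0.04, 0, 1],
    [0, 0, 0.02, 0, 1],
    [0, 0, 0, 0, 1],
  ],
)

```text
t: 12.38
position: [0.5735, -0.0176, 0.1426]
ee_rot: [0.801, 0.598, -0.002, -0.001]
force: [-0.2, 0.1, 0.9]
opening: 1.004
finger_force: 0.0
```

```bash
python3 -c "
from h import *
to(.576,-.018,.081,73.4)"
```

```text
pos [ 0.5735 -0.0176  0.1426] toolxdeg 73.46 tilt [-4.2e-03  4.0e-04 -1.0e+00] d_mm [ 0.4  2.8 61.6] turn 0.1 F [-0.2  0.1  0.9] M [ 0.   -0.03  0.02] q [-0.05  0.39  1.7   0.    1.06  0.24] op 1.004 ff 0.0 t 12.38
```

Request:
servo_tool(
  series=[
    [0, 0.0025, 0.02, 0, 1],
    [0, 0, 0.02, 0, 1],
    [0, 0, 0.015, 0, 1],
    [0, 0, 0.006, 0, 1],
    [0, 0, 0, 0, 1],
  ],
)

```text
t: 13.0
position: [0.5774, -0.0186, 0.0835]
ee_rot: [0.802, 0.598, 0.0, 0.0]
force: [-0.9, -0.3, -0.2]
opening: 0.995
finger_force: 0.0
```

```bash
python3 -c "
from h import *
to(.576,-.018,.081,73.4)"
```

```text
pos [ 0.5774 -0.0186  0.0835] toolxdeg 73.45 tilt [ 3.e-04 -1.e-04 -1.e+00] d_mm [ 0.2 -1.5  2.5] turn 0.0 F [-0.9 -0.3 -0.2] M [-0.01 -0.03 -0.  ] q [-0.05  0.45  1.76 -0.    0.93  0.24] op 0.995 ff 0.0 t 13.0
```

Request:
servo_tool(
  series=[
    [0, 0, 0, 0, 0.6],
    [0, 0, 0, 0, 0.45],
    [0, 0, 0, 0, 0.35],
    [0, 0, 0, 0, 0.25],
    [0, 0, 0, 0, 0],
    [0, 0, 0, 0, -1],
    [0, 0, 0, 0, -1],
  ],
)

```text
t: 13.88
position: [0.576, -0.0185, 0.0841]
ee_rot: [0.802, 0.598, -0.001, -0.001]
force: [-3.9, 0.7, 5.5]
opening: 0.677
finger_force: 62.6
```

```bash
python3 -c "
from h import *
to(.576,-.018,.081,73.4)"
```

```text
pos [ 0.576  -0.0185  0.0841] toolxdeg 73.42 tilt [-2.e-03  2.e-04 -1.e+00] d_mm [ 0.5 -0.1  3.1] turn 0.0 F [-3.9  0.7  5.5] M [ 0.15  0.79 -0.03] q [-0.05  0.45  1.76  0.    0.93  0.24] op 0.677 ff 62.6 t 13.88
```

Request:
servo_tool(
  series=[
    [0, -0.001, 0, 0, -1],
    [0, 0, -0.001, -3, -1],
    [0, 0, 0, -4, -1],
    [0, 0, 0, -4, -1],
    [0, 0, 0, -4, -1],
    [0, 0, 0, -5, -1],
  ],
)

```text
t: 14.62
position: [0.5763, -0.0179, 0.0845]
ee_rot: [0.685, 0.728, 0.001, -0.0]
force: [-1.6, 2.0, 1.3]
opening: 0.672
finger_force: 64.6
```

```bash
python3 -c "
from meas import *
to(.576,-.018,.0841,73.4)
fit('scene',read_camera('scene'),(170,170,290,280)); fit('side',read_camera('side'),(245,170,310,270))"
```

```text
pos [ 0.5763 -0.0179  0.0845] toolxdeg 93.5 tilt [ 5.0e-04  1.1e-03 -1.0e+00] d_mm [-0.1 -0.3  0.4] turn 20.1 F [-1.6  2.   1.3] M [ 0.25  0.31 -0.34] q [-0.05  0.45  1.76  0.    0.93 -0.11] op 0.672 ff 64.6 t 14.62
scene yel 359 ztop 0.1175 topmean [ 0.5745 -0.0093  0.1147] rect [575.9  -9. ] 58.8 40.9 14.3
scene red 109 ztop 0.0762 topmean [0.5529 0.0798 0.0743] rect [552.5  79.4] 16.3 16.2 13.8
scene blu 1408 ztop 0.0533 topmean [0.5692 0.021  0.0531] rect [576.  -10.6] 69.4 82.5 14.2
  blue 0.003 1117 [558.8  53.1] 95.1 220.1 14.0
  blue 0.048 128 [576.  -10.6] 69.4 82.5 14.2
  white 7 [ 0.5905 -0.0045  0.1153]
side yel 404 ztop 0.1178 topmean [ 0.5767 -0.0205  0.1154] rect [575.8 -18.2] 54.7 58.2 46.9
side red 3
side blu 637 ztop 0.0566 topmean [ 0.5867 -0.0594  0.0548] rect [587.  -59.8] 69.5 18.4 14.7
  blue 0.003 240 [562.7  35.2] 92.0 217.1 13.3
  blue 0.048 150 [587.1 -59.2] 69.6 22.9 20.7
```

Request:
servo_tool(
  series=[
    [0, 0, 0, -5, -1],
    [0, 0, 0, -5, -1],
    [0, 0, 0, -5, -1],
    [0, 0, 0, -5, -1],
    [0, 0, 0, -5, -1],
    [0, 0, 0, -5, -1],
  ],
)

```text
t: 15.48
position: [0.5772, -0.0176, 0.0847]
ee_rot: [0.474, 0.88, 0.001, 0.001]
force: [1.1, 4.0, 0.9]
opening: 0.676
finger_force: 64.6
```

```bash
python3 -c "
from h import *
to(.576,-.018,.0841,73.4)"
```

```text
pos [ 0.5772 -0.0176  0.0847] toolxdeg 123.4 tilt [ 0.0025  0.0016 -1.    ] d_mm [ 0.3 -1.2  0.5] turn 50.0 F [1.1 4.  0.9] M [ 0.5   0.01 -0.4 ] q [-0.05  0.45  1.76  0.    0.93 -0.64] op 0.676 ff 64.6 t 15.47
```

Request:
servo_tool(
  series=[
    [0, 0, 0, -5, -1],
    [0, 0, 0, -5, -1],
    [0, 0, 0, -5, -1],
    [0, 0, 0, -5, -1],
    [0, 0, 0, -5, -1],
    [0, 0, 0, -5, -1],
    [0, 0, 0, 0, -1],
  ],
)

```text
t: 16.35
position: [0.5772, -0.0181, 0.0855]
ee_rot: [0.23, 0.973, 0.0, 0.001]
force: [-0.7, 1.6, 4.9]
opening: 0.677
finger_force: 65.6
```

```bash
python3 -c "
from meas import *
to(.576,-.018,.0841,73.4)
a=read_camera('scene');b=read_camera('side');fit('scene',a,(170,170,290,280)); fit('side',b,(245,170,310,270))
A=cv2.resize(a['frame'][175:275,180:285],(525,500),interpolation=2);B=cv2.resize(b['frame'][175:265,250:305],(275,450),interpolation=2)
o=np.zeros((500,800,3),np.uint8);o[:,:525]=A;o[:450,525:]=B
save({'frame':o},'crop2')"
```

```text
pos [ 0.5772 -0.0181  0.0855] toolxdeg 153.39 tilt [ 3.e-03  2.e-04 -1.e+00] d_mm [ 1.1 -0.5  1.4] turn 80.0 F [-0.7  1.6  4.9] M [0.26 0.23 0.03] q [-0.05  0.45  1.76  0.    0.93 -1.16] op 0.677 ff 65.6 t 16.35
scene yel 170 ztop 0.1690 topmean [0.5977 0.0036 0.1688] rect [590.7   7.2] 1.9 33.9 59.7
scene red 109 ztop 0.0750 topmean [0.5528 0.0797 0.0731] rect [552.6  79.9] 16.0 17.9 14.8
scene blu 1439 ztop 0.0539 topmean [0.5764 0.0091 0.0533] rect [577.3 -16.8] 70.7 95.3 13.9
  blue 0.003 1126 [559.2  52.7] 95.7 221.8 13.7
  blue 0.048 159 [577.3 -16.8] 70.7 95.3 13.9
side yel 283 ztop 0.1203 topmean [ 0.5858 -0.0195  0.1172] rect [581.1 -17.3] 47.9 54.9 37.4
side red 0
side blu 685 ztop 0.0563 topmean [ 0.5864 -0.0587  0.0548] rect [586.6 -58.1] 69.5 18.0 13.7
  blue 0.003 285 [564.8  26.6] 91.4 197.5 13.5
  blue 0.048 159 [586.7 -57.6] 69.8 23.0 18.7
```

View pics/crop2.png

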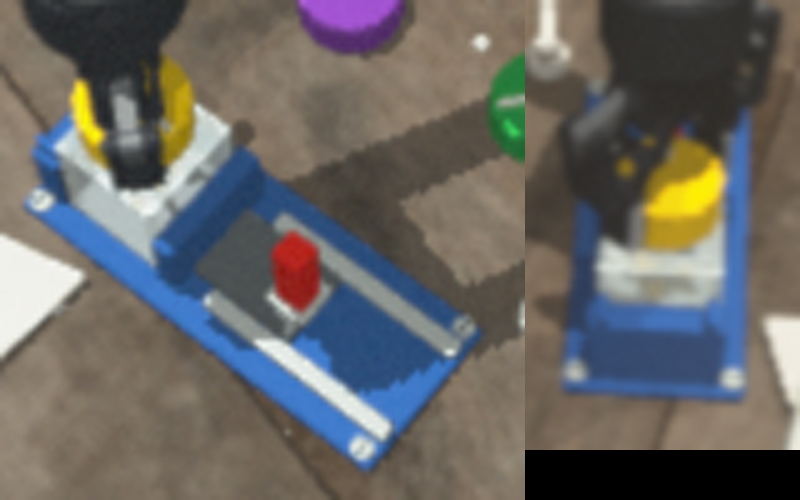

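The crop shows the fingers on the cap at (135,130), with the jar still square in the clamp. The yaw moment fell from 0.4 to 0.03 N m and the seal now pushes up 5 N, so the cap is free. Lift straight up, slowly.

Request:
servo_tool(
  series=[
    [0, 0, -0.002, 0, -1],
    [0, 0, -0.003, 0, -1],
    [0, 0, -0.003, 0, -1],
    [0, 0, 0, 0, -1],
  ],
)

```text
t: 16.95
position: [0.5762, -0.0183, 0.0926]
ee_rot: [0.23, 0.973, 0.0, 0.0]
force: [0.0, 1.8, 0.3]
opening: 0.677
finger_force: 65.1
```

Request:
servo_tool(
  series=[
    [0, 0, -0.004, 0, -1],
    [0, 0, -0.004, 0, -1],
    [0, 0, -0.004, 0, -1],
    [0, 0, -0.004, 0, -1],
    [0, 0, -0.004, 0, -1],
    [0, 0, -0.004, 0, -1],
    [0, 0, -0.004, 0, -1],
    [0, 0, -0.002, 0, -1],
    [0, 0, 0, 0, -1],
    [0, 0, 0, 0, -1],
  ],
)

```text
t: 18.2
position: [0.5761, -0.0184, 0.1222]
ee_rot: [0.23, 0.973, -0.0, -0.0]
force: [0.5, 0.2, -1.4]
opening: 0.681
finger_force: 64.9
```

```bash
python3 -c "
from meas import *
to(.576,-.018,.0841,73.4)
a=read_camera('scene');b=read_camera('side');fit('scene',a,(170,170,290,280))
P=cloud(b);hsv=cv2.cvtColor(b['frame'],cv2.COLOR_RGB2HSV);m=(hsv[...,0]>20)&(hsv[...,0]<36)&(hsv[...,1]>130)&(hsv[...,2]>60);m[:,:245]=0;m[:,310:]=0;m[:150]=0;m[270:]=0
print(P[m].min(0),P[m].max(0),np.percentile(P[m][:,2],[2,5,50,95]))
A=cv2.resize(a['frame'][165:265,170:275],(525,500),interpolation=2);B=cv2.resize(b['frame'][175:265,250:305],(275,450),interpolation=2)
o=np.zeros((500,800,3),np.uint8);o[:,:525]=A;o[:450,525:]=B
save({'frame':o},'crop3')"
```

```text
pos [ 0.5761 -0.0184  0.1222] toolxdeg 153.44 tilt [-3.e-04 -1.e-04 -1.e+00] d_mm [ 0.2  0.3 38.1] turn 80.0 F [ 0.5  0.2 -1.4] M [ 0.01 -0.01 -0.01] q [-0.05  0.41  1.72 -0.    1.01 -1.16] op 0.681 ff 64.9 t 18.2
scene yel 186 ztop 0.2086 topmean [ 0.5963 -0.001   0.2101] rect [588.    3.7] 5.3 33.9 64.5
scene red 108 ztop 0.0773 topmean [0.5526 0.0793 0.0749] rect [552.2  79.2] 15.4 15.3 21.9
scene blu 1444 ztop 0.0541 topmean [0.5748 0.0103 0.0534] rect [576.9 -16.6] 70.4 94.9 14.1
  blue 0.003 1122 [559.2  53.7] 96.0 220.5 13.8
  blue 0.048 163 [576.9 -16.6] 70.4 94.9 14.1
[ 0.55224006 -0.8526874   0.12688628] [0.78115199 0.01004583 0.98900881] [0.13236925 0.13501473 0.15230958 0.15603915]
```

View pics/crop3.png

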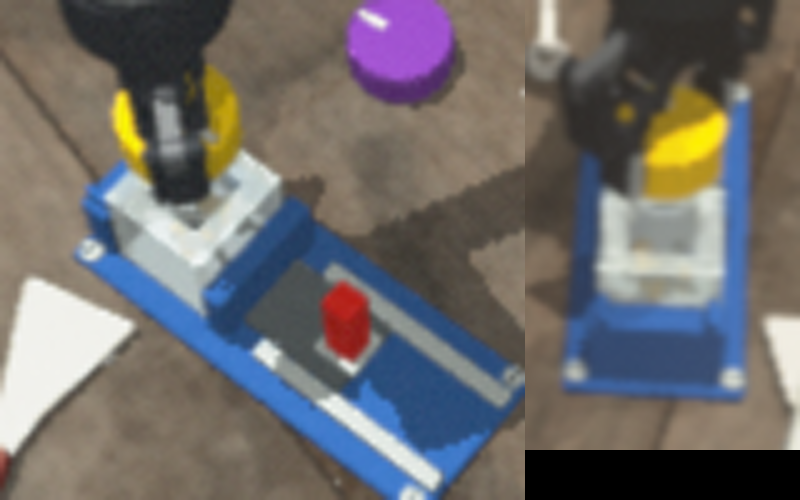

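The crop shows the cap held clear at (185,130) above the open neck, with the jar still square in the clamp. The cap has risen 38 mm, so its lower edge is at about 0.127 m, roughly 2 cm above the 0.106 m rim. The tool is level and carries only the cap's weight. Handing in.

```bash
python3 -c "
from workcell import *
print(finish_job())"
```

```text
the job is handed in; nothing more can be done
None
```

I clamped the jar snugly, unscrewed the cap and lifted it off, and handed the job in at about 18 s with the cap held level about 2 cm above the open rim; the hand-in returned no verdict.

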